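# Refit the turntable's turning knob and swing the teapot round

### The arm

A 6-joint arm with a two-finger parallel gripper is mounted at the origin on the work surface. World frame = base frame: x ahead of the robot, y to its left, z up, the work surface at z = 0. Lengths are in m, angles in rad, forces in N, time in s.
With the tool pointing down it reaches from about 0.225 to 0.875 m from the base axis. Payload 3.4 kg.
Tool frame: the origin (TCP) lies between the finger pads; the fingertips stand 14 mm ahead of it and the grasp point (between the pads) lies 5 mm behind it; z points along the fingers, y is the direction in which the jaws open and shut (so a half turn about z gives the same grasp; the last joint's range is limited). The gripper opens to 85 mm and grips with 20 to 120 N. Pads are 22 mm wide; open, the fingers measure 114 mm over their backs; the gripper's body (76 mm by 85 mm) begins 54 mm behind the grasp point. The pads swing forward as they close: fully open they stand 13 mm farther back than shut.
Start: joints at [-1.271, 0.276, 1.505, -0, 1.361, -0.121], TCP at [0.235, -0.525, 0.245] pointing down, gripper open.
Joint ranges: [-2.89, 2.89], [-0.75, 2.08], [0.22, 2.7], [-1.18, 4.32], [0.11, 2.71], [-2.7, 2.7]. Speed limits (rad/s): [2.57, 2.57, 3.14, 3.14, 3.14, 3.14].

### API

Orientations are given as a unit quaternion [w, x, y, z].
In Python, from rig import manip, get_image, job gives the robot as it stands. The module is installed in compiled form; this text tells all that it offers.
- The arm moves only by the tool step_arm, never from a script. Its argument "moves" is one flat list of numbers, 5 for each row, row after row: the shift along the tool's x, y, z as a fraction of full scale, then the turn about the tool's z as a fraction of full scale, then the gripper's target within -1 to 1 (shut at 1, half-way at 0, fully open at -1). In form: [dx, dy, dz, twist, hand, dx, dy, dz, twist, hand, ...]. A call has 1 to 5 rows; each row is the pose to reach, as a shift and turn from the pose commanded when the call began, along the tool's axes at that moment, turning the shorter way round; what a row does not reach only later rows make up. Full scale, the value 1, is 500 mm for a shift and pi rad for a turn. A row lasts 1/10 s, in which the tool goes at most 50 mm and 8.59 degrees, less where a joint would pass 70% of its speed; a pose out of reach is approached as far as the arm can. A call with a number of a shift or a turn outside -1 to 1 is refused whole. A call with a gripper value outside its range is refused whole. The fingers move at their own pace and stop on an object; "force" is the grip in N (left out, the last holds). Time passes only in rows, so rows that repeat a pose let the fingers close. It gives the time, the measured TCP pose, the force and the opening at its end, in the units of the state.
- manip.get_state(): the state, without advancing time (a new reading comes with each control period).
- get_image(name): name is "scene" or "top"; returns a dict with "frame" (400x640x3 uint8, blue, green, red), "fx", "fy", "cx", "cy" (pixels), "k1" (the pictures are not rectified: a ray, as slopes to the right and down, at radius r is drawn at 1 + k1 r^2 times it, then the intrinsics apply), "rvec" (rotation vector, rad) and "tvec" (3), from world to camera coordinates, as OpenCV has them. Camera axes: x right, y down, z forward; pixel columns grow to the right and rows downward; lengths in m; the calibration is good to about 2 mm. A picture is of the moment at which its call begins. There is no depth.
- job.sign_off(): hands the job in, once; it reports no verdict.
The state is a dict: "clock": time; "qpos": joint angles; "qd": joint speeds; "effort": joint torques, N m; "position": TCP position; "ee_rot": TCP orientation; "contact_force": force on the tool from outside, world axes, zero at the start; "moment": the same for the moment, N m; "width": finger opening in m.
Only numpy, scipy, OpenCV 4.12 (cv2) and the standard library are available. Lean on these libraries where they do the work, as an engineer would, in place of code of your own. Each camera call takes 0.05 s, during which the arm holds its last target. There are 200 camera calls.

### The job

The turning knob of the tea turntable has been pulled out and stands in a small wooden rest. Put its dowel back into the blind hole in the block near the turntable's edge, feeling gently for the hole and pressing straight in until the collar sits flush on the block; then, by the knob, turn the turntable about 45 degrees anticlockwise (seen from above) to bring the teapot round, and let go. Do not force anything, push the turntable itself, tip the tea things or disturb what stands on the table.

Things in the scene. Friction and masses are not known exactly. Their poses are not given: they have to be found in the camera images.
- knob_grip (a point): Turning knob of plain pale wood, about 60 g, 78 mm tall, upright: from its foot a dowel 16 mm in diameter, 20 mm long, with a square-edged end; a collar 34 mm in diameter, 6 mm thick; a round stem 24 mm in diameter, 52 mm long. This point: middle of the stem, 52 mm above the foot, 32 mm above the collar's underside. z points up the knob. It starts upright in the rest.
- stand: Fixed wooden rest for the knob, a block 60 x 60 x 30 mm with a loose 23 mm hole down its middle; the knob's dowel hangs in it and its collar lies on the top. Origin: centre of the underside, on the table. It may stand left or right of the turntable.
- inlay (a point): Centre of a thin brass wire ring, 35 mm across, let into the top of the teak block on the turntable, level with the block's top. The block's square-edged round blind hole, 18.4 mm in diameter, 22 mm deep, lies inside this ring, but not in its middle: the hole's centre is 3 to 5.5 mm from the ring's centre, in an unknown direction. The ring moves with the turntable; its yaw means nothing.
- turntable_centre (a point): Centre of the top face of the turntable's plate, dark teak, 360 mm in diameter, 18 mm thick, its top 40 mm above the table; on the bearing's axis, z up, yaw without meaning. Near its edge stands a dark teak block, 64 x 64 mm and 22 mm higher than the plate, with the knob's hole about 12 cm from the axis.
- turntable (a joint): Angle of the turntable, rad, 0 at the start, growing anticlockwise seen from above. The bearing is stiff: about 0.85 N m of dry friction (some 7 N at the knob), with light damping; it stays where it is left.
- teapot: Brown clay teapot, 98 mm wide (146 mm over spout and handle), 88 mm tall, standing loose on the turntable across from the block. Origin: centre of the underside.
- candy_box: Eight-sided red lacquer candy box with its lid on, 114 mm across, 64 mm tall with its knob, standing loose on the turntable beside the teapot. Origin: centre of the underside.
- caddy: Round steel tea caddy, 64 mm in diameter, 85 mm tall, standing loose on the table at the other side of the turntable from the rest. Origin: centre of the underside.
- cup_a: White teacup, 60 mm across, 45 mm tall, loose on the table, left behind the turntable. Origin: centre of the underside.
- cup_b: White teacup, 60 mm across, 45 mm tall, loose on the table, right behind the turntable. Origin: centre of the underside.

How it is judged:
On the way, in this order (a step that is already met when the one before it is completed fails the run):
1. the knob is lifted out of its rest (height (world z) of knob_grip above 0.1 m), for 0.1 s.
2. the knob is fully home in the hole (collar within 2.5 mm of the block's top, upright) before the turntable has been turned more than 0.3 rad (z of knob_grip in the frame of turntable_centre below 0.0565 m and horizontal distance between knob_grip and inlay below 0.009 m and angle between knob_grip's own z axis and vertical below 0.08 rad and value of joint turntable between -0.3 and 0.3 rad), for 0.2 s.
At the end, for the whole second after the job is handed in: Knob home in the hole (collar within 2.5 mm of the block, upright within 0.08 rad, 9 mm from the ring centre), released; turntable at rest, turned 0.785 rad anticlockwise, give or take 0.2; teapot and candy box upright on it; caddy and cups upright, not moved over 25 mm (z of knob_grip in the frame of turntable_centre below 0.0565 m and horizontal distance between knob_grip and inlay below 0.009 m and angle between knob_grip's own z axis and vertical below 0.08 rad and value of joint turntable between 0.585 and 0.985 rad and velocity of joint turntable between -0.03 and 0.03 rad/s and horizontal distance between each of teapot, candy_box and turntable_centre below 0.145 m and angle between each of teapot, candy_box, caddy, cup_a, cup_b's own z axis and vertical below 0.1 rad); the robot touches nothing.
It fails at once if the knob is forced against the turntable with more than 60 N (contact force between knob and turntable above 60 N).
It fails at once if the fingers or arm push the turntable itself with more than 5 N (contact force between any of the fingers, the arm and turntable above 5 N).
It fails at once if the teapot or candy box is tipped (angle between any of teapot, candy_box's own z axis and vertical above 0.35 rad).
It fails at once if the caddy or a cup on the table is pushed more than 25 mm (distance of any of caddy, cup_a, cup_b from where it was at the start of the episode above 0.025 m).
It also fails if it takes over 72 s, if anything falls off the work surface, if the arm or the gripper's body presses on something with over 40 N, if the wrist force passes 120 N, or if a joint passes its speed limit or range.

## Working session

There is one attempt and no reset: what is moved stays moved. The work goes in short steps, Python scripts to look and compute and a tool call to move; the robot and the scene stay as the last step left them, time stands still between calls to the robot, and variables do not carry over. Pictures are saved under pics/ and viewed, about 8 in all and at most 12, crops included, and the job is handed in when it is done.

Besides the shell and the picture viewer there is one more tool, called after ">>>" as name(argument=value, ...) on one line, values as JSON. step_arm: Moves the arm, as the interface text tells. Its arguments: {"type":"object","properties":{"moves":{"type":"array","items":{"type":"number","minimum":-1,"maximum":1}},"force":{"type":"number"}},"required":["moves"]}

```bash
mkdir -p pics
cat > h.py <<'E'
import numpy as np, cv2, pickle
from rig import manip, get_image, job
def grab(n):
    g=get_image(n); pickle.dump(g,open(f'pics/{n}.pkl','wb')); return g
def load(n): return pickle.load(open(f'pics/{n}.pkl','rb'))
def ray(g,u,v):
    x=(u-g['cx'])/g['fx'];y=(v-g['cy'])/g['fy'];rd=np.hypot(x,y);r=rd
    for _ in range(30): r=rd/(1+g['k1']*r*r)
    s=r/rd if rd>0 else 1
    R=cv2.Rodrigues(np.array(g['rvec'],float))[0];t=np.array(g['tvec'],float).ravel()
    return -R.T@t, R.T@np.array([x*s,y*s,1])
def at(g,u,v,z):
    o,d=ray(g,u,v); return o+d*(z-o[2])/d[2]
def proj(g,p):
    R=cv2.Rodrigues(np.array(g['rvec'],float))[0];c=R@np.array(p,float)+np.array(g['tvec'],float).ravel()
    x,y=c[:2]/c[2];f=1+g['k1']*(x*x+y*y);return np.array([g['cx']+g['fx']*x*f,g['cy']+g['fy']*y*f])
E
python3 - <<'E'
from h import *
for n in('scene','top'):
    g=grab(n);cv2.imwrite(f'pics/{n}0.png',g['frame']);print(n,g['fx'],g['k1'],ray(g,320,200))
s=manip.get_state();print(s)
E
```

```text
scene 375.30789874084024 -0.011947713846494061 (array([0.8449252 , 0.36445414, 0.79486487]), array([-0.32400153, -0.43497759, -0.84031393]))
top 425.7145724985915 -0.020775731811594096 (array([0.45837152, 0.00821098, 1.01015304]), array([ 0.08806712, -0.03399419, -0.99560379]))
{'clock': 0.1, 'qpos': array([-1.27098803e+00,  2.76545785e-01,  1.50603680e+00, -2.05688802e-05,
        1.36069104e+00, -1.21030283e-01]), 'qd': array([-0.00042423, -0.00039846, -0.00324828,  0.00034069,  0.00045295,
        0.00050825]), 'effort': array([ 3.45025437e-04, -4.17698729e+01, -2.46404529e+01, -2.18386695e-04,
        5.82278983e-03, -1.11217361e-05]), 'position': array([ 0.23473873, -0.52440022,  0.24450613]), 'ee_rot': array([-8.36231263e-04,  9.77942628e-01,  2.08871992e-01, -8.50463938e-05]), 'contact_force': array([-0.31898832,  0.19042235, -0.84441714]), 'moment': array([-0.00696882, -0.00043699, -0.08058765]), 'width': 0.08528646153135888}
```

View pics/scene0.png

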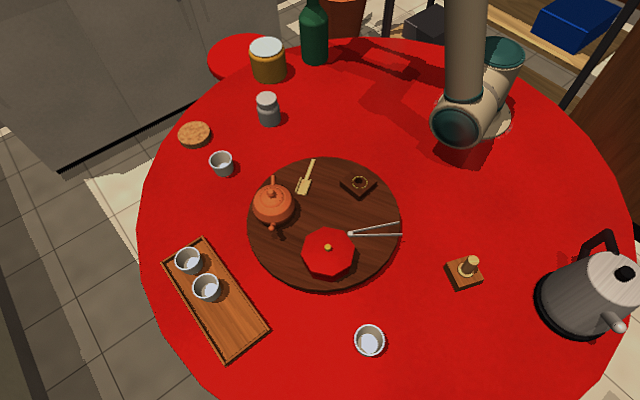

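View pics/top0.png

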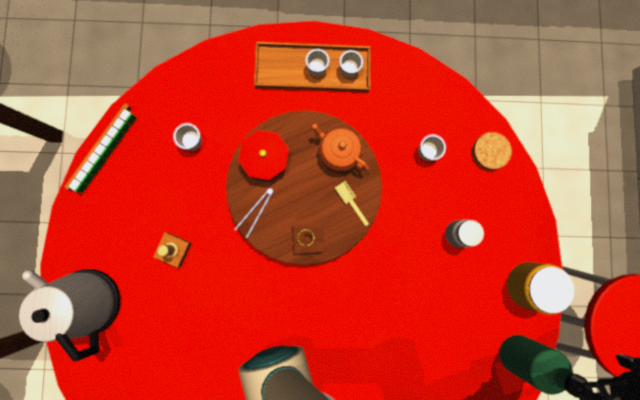

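The scene view shows the knob in its rest at (467,265), the block with its ring at (359,182), and the teapot, box and cups. In the top view the knob is at (168,250), the ring at (306,237) and the plate's centre near (304,188). Next come enlarged crops.

Run:
```python
from h import *
a=load('scene')['frame'];b=load('top')['frame']
def c(f,u,v,h=20): return cv2.resize(f[v-h:v+h,u-h:u+h],(390,290*390//390+100),interpolation=cv2.INTER_CUBIC)[:390]
def cr(f,u,v,h,gain):
    x=cv2.resize(f[v-h:v+h,u-h:u+h],(296,296),interpolation=cv2.INTER_NEAREST); return np.clip(x.astype(float)*gain,0,255).astype('uint8')
im=np.vstack([np.hstack([cr(a,359,182,20,2.5),cr(b,306,238,20,2.5)]),np.hstack([cr(a,465,268,22,1),cr(b,170,250,22,1)])])
cv2.imwrite('pics/crops.png',im)
# plate: dark non-red
for n in('scene','top'):
    g=load(n);f=g['frame'].astype(int)
    m=((f[...,2]<130)&(f[...,2]-f[...,1]<75)).astype('uint8')
    k,l,st,ce=cv2.connectedComponentsWithStats(m)
    u,v=((325,225) if n=='scene' else (300,220)); i=l[v,u];print(n,st[i],ce[i])
    cs,_=cv2.findContours((l==i).astype('uint8'),0,1);cc=max(cs,key=cv2.contourArea);e=cv2.fitEllipse(cv2.convexHull(cc));print(e,at(g,*e[0],.04))
# rough
print(at(load('top'),306,237.5,.062),at(load('scene'),359,182,.062))
print(at(load('top'),168,250,.1),at(load('scene'),470,260,.1))
```

```text
scene [  247   157   155   138 12745] [327.75951353 223.89486073]
((323.57244873046875, 224.91207885742188), (136.90867614746094, 153.59835815429688), 89.68238067626953) [0.59014132 0.03202687 0.04      ]
top [     0      0    640    400 214860] [317.86931025 198.63967234]
((269.5221862792969, 201.6359100341797), (433.8629150390625, 1160.9405517578125), 90.19867706298828) [0.53714511 0.09005718 0.04      ]
[0.45798219 0.0047387  0.062     ] [0.45827944 0.00461809 0.062     ]
[0.42422641 0.29403801 0.1       ] [0.4354754 0.3065701 0.1      ]
```

View pics/crops.png

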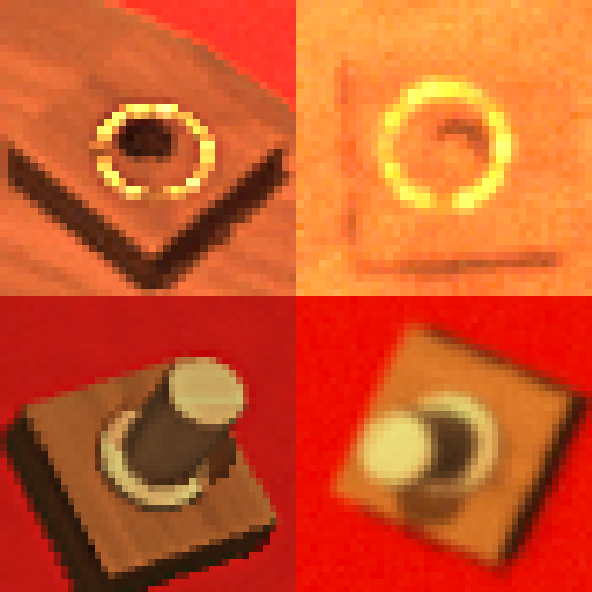

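The crops show the knob's top disc near (473.5,260) in the scene view and (158.5,251) in the top view. They also show the hole as a dark patch up and slightly left of the ring's middle in the scene view, and right and below it in the top view. I'll fit these precisely.

```bash
cat >> h.py <<'E'
def blob(m,u,v):
    k,l,st,ce=cv2.connectedComponentsWithStats(m.astype('uint8')); i=l[int(v),int(u)]; return ce[i],st[i]
def ringfit(g,p0,z=.062,w=.026):
    f=g['frame'].astype(float); u0,v0=proj(g,p0).round().astype(int)
    vv,uu=np.mgrid[v0-14:v0+15,u0-14:u0+15]
    s=f[vv,uu,1]-.5*f[vv,uu,0]-0.35*f[vv,uu,2]
    P=np.array([at(g,a,b,z)[:2] for a,b in zip(uu.ravel(),vv.ravel())]); s=s.ravel()
    c=np.array(p0[:2])
    for _ in range(20):
        d=np.hypot(*(P-c).T); k=(abs(d-.0175)<.006); t=np.percentile(s[d<w],70); wt=np.where(k,np.clip(s-t,0,None),0)
        A=np.c_[2*P,np.ones(len(P))]; W=np.sqrt(wt)[:,None]
        x=np.linalg.lstsq(A*W,(P**2).sum(1)*W[:,0],rcond=None)[0]; c=x[:2]; r=np.sqrt(x[2]+c@c)
    return c,r
E
python3 - <<'E'
from h import *
for n,kn in(('scene',(473,260)),('top',(158,251))):
    g=load(n);f=g['frame'].astype(int)
    c,r=ringfit(g,[.458,.0047,.062]);print(n,'ring',c,r)
    ce,st=blob((f[...,1]>125)&(f[...,2]>150),*kn);print('knobtop',ce,st,at(g,*ce,.088))
    # local map of brightness about ring centre, world grid (rows x high->low, cols y high->low)
    g1=np.arange(-12,12.1,2)/1000
    print('cols y mm',(g1[::-1]*1000).astype(int))
    for dx in g1[::-1]:
        row=[]
        for dy in g1[::-1]:
            u,v=proj(g,[c[0]+dx,c[1]+dy,.062]); row.append(int(cv2.getRectSubPix(g['frame'][...,2].copy(),(1,1),(float(u),float(v)))[0,0]))
        print(int(round(dx*1000)),row)
for n in('scene','top'):
    g=load(n);f=g['frame'].astype(int)
    m=(f[...,2]-f[...,1]<110)&(f[...,2]<170)
    # plate edge: red -> dark along rays from centre
    c0=np.array([.576,.006]);pts=[]
    for a in np.linspace(0,2*np.pi,120,endpoint=False):
        rr=np.arange(.165,.2,.0005)
        s=[]
        for r in rr:
            u,v=proj(g,[c0[0]+r*np.cos(a),c0[1]+r*np.sin(a),.04]);p=cv2.getRectSubPix(g['frame'],(1,1),(float(u),float(v)))[0,0].astype(int);s.append(p[2]-p[1])
        s=np.array(s);d=s[6:]-s[:-6];i=d.argmax()
        if d[i]>40: pts.append(c0+(rr[i]+.0015)*np.array([np.cos(a),np.sin(a)]))
    P=np.array(pts);
    for _ in range(4):
        x=np.linalg.lstsq(np.c_[2*P,np.ones(len(P))],(P**2).sum(1),rcond=None)[0];r=np.sqrt(x[2]+x[:2]@x[:2]);e=np.hypot(*(P-x[:2]).T)-r;P=P[abs(e)<max(.002,1.5*e.std())]
    print(n,'plate',x[:2],r,len(P))
E
```

```text
scene ring [0.45758884 0.00471985] 0.017452770168201796
knobtop [473.01190476 259.70238095] [468 255  11  10  84] [0.42317788 0.30904154 0.088     ]
cols y mm [ 12  10   8   6   4   2   0  -2  -4  -6  -8 -10 -12]
12 [79, 86, 93, 77, 72, 76, 76, 77, 74, 81, 85, 73, 84]
10 [79, 76, 77, 74, 76, 77, 79, 75, 77, 72, 78, 76, 89]
8 [86, 80, 78, 77, 76, 76, 69, 66, 55, 53, 55, 64, 84]
6 [94, 84, 82, 79, 78, 73, 61, 43, 27, 29, 27, 40, 55]
4 [83, 85, 85, 81, 78, 71, 54, 29, 21, 23, 21, 24, 46]
2 [84, 86, 86, 80, 66, 61, 40, 25, 25, 26, 22, 20, 36]
0 [85, 87, 87, 74, 55, 38, 28, 29, 28, 27, 26, 20, 28]
-2 [84, 87, 87, 76, 50, 29, 29, 31, 31, 28, 25, 22, 29]
-4 [81, 84, 85, 78, 56, 34, 30, 30, 30, 28, 25, 27, 38]
-6 [83, 80, 82, 79, 69, 51, 30, 26, 28, 27, 28, 30, 64]
-8 [83, 77, 79, 81, 79, 67, 50, 37, 37, 36, 36, 53, 85]
-10 [114, 84, 78, 81, 83, 80, 68, 61, 56, 56, 67, 87, 93]
-12 [125, 113, 87, 76, 82, 82, 76, 73, 71, 81, 103, 122, 129]
top ring [0.4586492  0.00592209] 0.017468274101263878
knobtop [166.52459016 248.55737705] [157 241  21  16 183] [0.42674159 0.30110587 0.088     ]
cols y mm
[... 334 characters left out ...]
 120, 107, 93, 86, 86, 85, 80, 73, 78, 91]
2 [128, 131, 130, 121, 109, 101, 104, 108, 105, 97, 82, 80, 86]
0 [129, 130, 129, 123, 116, 116, 122, 124, 121, 112, 99, 87, 87]
-2 [132, 129, 131, 123, 118, 122, 127, 130, 131, 127, 118, 95, 91]
-4 [127, 127, 128, 122, 120, 122, 127, 133, 134, 133, 125, 106, 97]
-6 [128, 124, 123, 120, 118, 120, 126, 131, 130, 128, 122, 112, 112]
-8 [129, 122, 121, 120, 118, 118, 121, 123, 122, 124, 120, 116, 125]
-10 [132, 126, 124, 123, 122, 120, 119, 118, 118, 118, 119, 122, 141]
-12 [143, 138, 135, 133, 128, 122, 117, 115, 120, 126, 132, 140, 152]
scene plate [0.57628796 0.01473922] 0.1800779781754077 77
top plate [0.57496635 0.01290275] 0.17867863703859935 103
```

>>> step_arm(moves=[0.513,-0.684,0,0.134,-1,0.513,-0.684,0,0.134,-1,0.513,-0.684,0,0.134,-1,0.513,-0.684,0,0.134,-1,0.513,-0.684,0,0.134,-1])

```text
clock: 0.6
position: [0.29, -0.2789, 0.2449]
ee_rot: [-0.0, 1.0, -0.001, 0.0]
contact_force: [1.2, 0.1, 0.9]
width: 0.0853
```

```bash
cat >> h.py <<'E'
from scipy.spatial.transform import Rotation as Ro
def rot(s): q=s['ee_rot']; return Ro.from_quat([q[1],q[2],q[3],q[0]]).as_matrix()
def go(p,yaw=0):
    s=manip.get_state();R=rot(s);y=np.arctan2(R[1,0],R[0,0])
    d=R.T@(np.array(p)-s['position'])/.5
    print('t',round(s['clock'],2),'pos',s['position'].round(4),'yaw',round(np.degrees(y),2),'z',R[:,2].round(3),'shift',d.round(4),'tw',round(-(yaw-y)/np.pi,4),'F',s['contact_force'].round(1),'M',s['moment'].round(2),'w',round(s['width'],4))
E
python3 -c "
from h import *
go([.4233,.3097,.2]);print(at(load('top'),162,250.1,.088))"
```

```text
t 0.6 pos [ 0.29   -0.2789  0.2449] yaw -0.07 z [ 0.     0.001 -1.   ] shift [ 0.2651 -1.1775  0.0907] tw -0.0004 F [1.2 0.1 0.9] M [-0.05 -0.03 -0.06] w 0.0853
[0.42323003 0.31047932 0.088     ]
```

>>> step_arm(moves=[0.22,-0.98,0,0,-1,0.22,-0.98,0,0,-1,0.22,-0.98,0,0,-1,0.22,-0.98,0,0,-1,0.22,-0.98,0,0,-1])

```text
clock: 1.1
position: [0.3446, -0.0352, 0.2453]
ee_rot: [0.0, 1.0, -0.0, 0.0]
contact_force: [1.5, -0.4, -0.3]
width: 0.0853
```

>>> step_arm(moves=[0.15,-0.68,0,0,-1,0.15,-0.68,0,0,-1,0.15,-0.68,0,0,-1,0.15,-0.68,0,0,-1,0.15,-0.68,0,0,-1])

```text
clock: 1.6
position: [0.3985, 0.2092, 0.2451]
ee_rot: [0.0, 1.0, 0.0, 0.0]
contact_force: [0.9, -0.2, 1.3]
width: 0.0858
```

```bash
python3 -c "
from h import *
go([.4233,.3097,.06])"
```

```text
t 1.6 pos [0.3985 0.2092 0.2451] yaw 0.05 z [ 0.    -0.001 -1.   ] shift [ 0.0497 -0.2012  0.3702] tw 0.0003 F [ 0.9 -0.2  1.3] M [ 0.   -0.08 -0.02] w 0.0858
```

>>> step_arm(moves=[0.05,-0.201,0,0,-1,0.05,-0.201,0,0,-1,0.05,-0.201,0.16,0,-1,0.05,-0.201,0.2,0,-1,0.05,-0.201,0.2,0,-1])

```text
clock: 2.1
position: [0.4185, 0.3053, 0.1389]
ee_rot: [0.004, 1.0, 0.0, -0.007]
contact_force: [-0.6, -1.3, -0.8]
width: 0.0857
```

Run:
```python
from h import *
go([.4233,.3097,.06])
a=grab('scene')['frame'];b=grab('top')['frame']
im=np.hstack([cv2.resize(f[v-50:v+50,u-50:u+50],(400,400),interpolation=cv2.INTER_CUBIC) for f,u,v in((a,467,250),(b,165,250))])
cv2.imwrite('pics/grasp.png',im)
```

```text
t 2.1 pos [0.4185 0.3053 0.1389] yaw 0.05 z [-0.014 -0.008 -1.   ] shift [ 0.0118 -0.0101  0.1576] tw 0.0003 F [-0.6 -1.3 -0.8] M [0.04 0.02 0.03] w 0.0857
```

View pics/grasp.png

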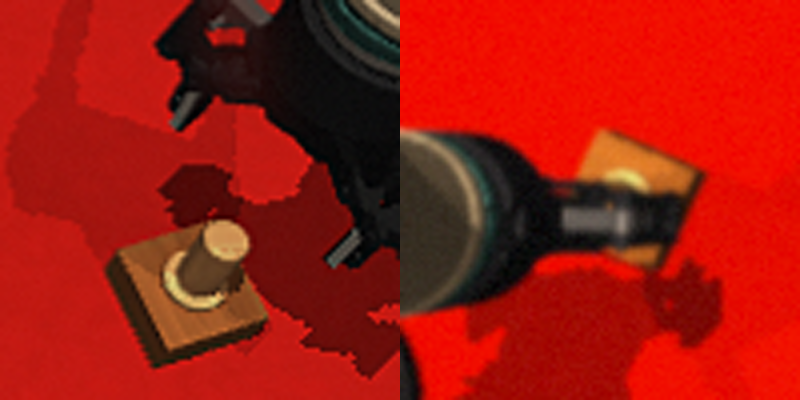

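The grasp view shows the open jaws on either side of the knob, which still stands in its rest. I'll descend now.

>>> step_arm(moves=[0,0,0,0,-1,0,0,0.06,0,-1,0,0,0.12,0,-1,0,0,0.17,0,-1,0,0,0.17,0,-1])

```text
clock: 2.7
position: [0.4236, 0.3068, 0.0601]
ee_rot: [0.0, 1.0, -0.001, -0.001]
contact_force: [-0.6, -0.2, -0.3]
width: 0.0856
```

```bash
python3 -c "
from h import *
go([.4233,.3097,.06])"
```

```text
t 2.7 pos [0.4236 0.3068 0.0601] yaw -0.06 z [-0.001 -0.001 -1.   ] shift [-0.0007 -0.0057  0.0003] tw -0.0003 F [-0.6 -0.2 -0.3] M [-0.03  0.03  0.02] w 0.0856
```

>>> step_arm(moves=[0,-0.006,0,0,0.2,0,-0.006,0,0,0.4,0,-0.006,0,0,1,0,-0.006,0,0,1,0,-0.006,0,0,1], force=40)

```text
clock: 3.2
position: [0.4244, 0.3108, 0.0615]
ee_rot: [-0.0, 1.0, -0.0, 0.001]
contact_force: [-1.0, 0.2, 6.8]
width: 0.0231
```

>>> step_arm(moves=[0,0,0,0,1,0,0,0,0,1,0,0,0,0,1])

```text
clock: 3.5
position: [0.4244, 0.3108, 0.0615]
ee_rot: [-0.0, 1.0, -0.0, 0.001]
contact_force: [-0.8, -0.2, 6.6]
width: 0.0231
```

```bash
python3 -c "
from h import *
go([.4233,.3097,.06])"
```

```text
t 3.5 pos [0.4244 0.3108 0.0615] yaw -0.0 z [ 0.002  0.001 -1.   ] shift [-0.0022  0.0021  0.0029] tw -0.0 F [-0.8 -0.2  6.6] M [-0.08  0.08 -0.  ] w 0.0231
```

>>> step_arm(moves=[0,0,-0.03,0,1,0,0,-0.08,0,1,0,0,-0.14,0,1,0,0,-0.2,0,1,0,0,-0.2,0,1])

```text
clock: 4.0
position: [0.4263, 0.3119, 0.1646]
ee_rot: [-0.002, 1.0, -0.0, 0.004]
contact_force: [0.5, -0.2, -0.8]
width: 0.0227
```

>>> step_arm(moves=[0,0,0,0,1])

```text
clock: 4.1
position: [0.4239, 0.3105, 0.1608]
ee_rot: [-0.0, 1.0, -0.0, 0.001]
contact_force: [-0.3, 0.2, -1.2]
width: 0.0228
```

```bash
python3 -c "
from h import *
go([.4574,.0005,.15])"
```

```text
t 4.1 pos [0.4239 0.3105 0.1608] yaw -0.01 z [ 0.001  0.001 -1.   ] shift [0.0671 0.6201 0.0213] tw -0.0 F [-0.3  0.2 -1.2] M [-0.01 -0.02  0.02] w 0.0228
```

>>> step_arm(moves=[0.067,0.62,0,0,1,0.067,0.62,0,0,1,0.067,0.62,0,0,1,0.067,0.62,0,0,1,0.067,0.62,0,0,1])

```text
clock: 4.6
position: [0.4492, 0.0602, 0.1588]
ee_rot: [0.0, 1.0, 0.0, -0.002]
contact_force: [0.8, -0.6, -1.0]
width: 0.0233
```

>>> step_arm(moves=[0.013,0.13,0.04,0,1,0.013,0.13,0.04,0,1,0.013,0.13,0.04,0,1,0.013,0.13,0.04,0,1,0.013,0.13,0.04,0,1])

```text
clock: 5.1
position: [0.4566, -0.002, 0.1399]
ee_rot: [-0.0, 1.0, 0.0, -0.001]
contact_force: [0.2, 0.9, -0.5]
width: 0.0233
```

Run:
```python
from h import *
go([.4574,.0005,.145])
a=grab('scene')['frame'];b=grab('top')['frame']
im=np.hstack([cv2.resize(f[v-30:v+30,u-30:u+30],(400,400),interpolation=cv2.INTER_CUBIC) for f,u,v in((a,359,170),(b,306,238))])
cv2.imwrite('pics/over.png',np.clip(im*2.,0,255).astype('uint8'))
```

```text
t 5.1 pos [ 0.4566 -0.002   0.1399] yaw 0.04 z [-0.001  0.001 -1.   ] shift [ 0.0015 -0.0051 -0.0102] tw 0.0002 F [ 0.2  0.9 -0.5] M [ 0.03 -0.01  0.04] w 0.0233
```

View pics/over.png

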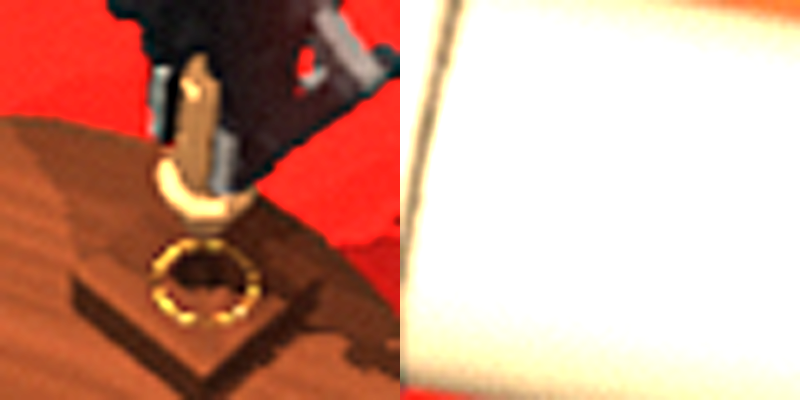

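The picture shows the knob held upright with its dowel just above the ring; the hole's dark patch is at (208,265) in the left crop. The arm hides the top view. I'll compare the collar and dowel outline with what's predicted.

Run:
```python
from h import *
g=load('scene');f=g['frame'];s=manip.get_state();p=s['position']
k=8;u0,v0=330,150
im=cv2.resize(f[v0:v0+55,u0:u0+60],None,fx=k,fy=k,interpolation=cv2.INTER_NEAREST);im=np.clip(im*2.2,0,255).astype('uint8');im0=im.copy()
def circ(x,y,z,r,col):
    q=np.array([proj(g,[x+r*np.cos(a),y+r*np.sin(a),z]) for a in np.linspace(0,6.283,90)])
    cv2.polylines(im,[np.round(((q-[u0,v0])+.5)*k).astype(int)],True,col,1)
foot=p[2]-.0515
circ(p[0],p[1],foot,.008,(255,255,0))
circ(p[0],p[1],foot+.02,.017,(0,255,0));circ(p[0],p[1],foot+.026,.017,(255,0,0))
c,r=ringfit(load('scene'),[.4576,.0047,.062]);print(c,r)
circ(c[0],c[1],.062,.0175,(255,0,255))
circ(c[0]-.0007,c[1]-.0047,.062,.0092,(255,255,255))
cv2.imwrite('pics/ov.png',im)
```

```text
[0.45727299 0.00446742] 0.017647895258141116
```

View pics/ov.png

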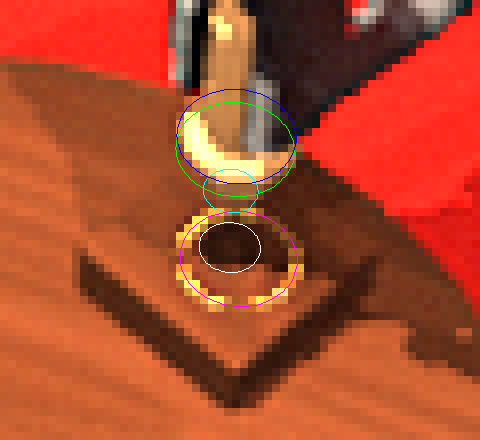

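>>> step_arm(moves=[0.001,-0.0045,0.01,0,1,0.001,-0.0045,0.02,0,1,0.001,-0.0045,0.03,0,1,0.001,-0.0045,0.04,0,1,0.001,-0.0045,0.04,0,1])

```text
clock: 5.7
position: [0.4569, -0.0007, 0.1194]
ee_rot: [-0.0, 1.0, -0.0, -0.001]
contact_force: [0.1, -0.5, -1.2]
width: 0.0232
```

```bash
python3 -c "
from h import *
go([.4570,.0003,.1135])"
```

```text
t 5.7 pos [ 0.4569 -0.0007  0.1194] yaw -0.0 z [-0.002  0.    -1.   ] shift [ 0.0002 -0.0019  0.0118] tw -0.0 F [ 0.1 -0.5 -1.2] M [ 0.06  0.05 -0.  ] w 0.0232
```

Next I'll descend 1 mm per row.

>>> step_arm(moves=[0,-0.0015,0.002,0,1,0,-0.0015,0.004,0,1,0,-0.0015,0.006,0,1,0,-0.0015,0.008,0,1,0,-0.0015,0.008,0,1])

```text
clock: 6.2
position: [0.4576, -0.0001, 0.1162]
ee_rot: [0.0, 1.0, -0.0, -0.0]
contact_force: [-0.2, -0.0, -1.1]
width: 0.023
```

```bash
python3 -c "
from h import *
go([.4570,.0003,.1135])"
```

```text
t 6.2 pos [ 4.576e-01 -1.000e-04  1.162e-01] yaw -0.01 z [-0. -0. -1.] shift [-0.0011 -0.0008  0.0055] tw -0.0001 F [-0.2 -0.  -1.1] M [-0.02  0.01 -0.03] w 0.023
```

>>> step_arm(moves=[-0.001,-0.001,0.002,0,1,-0.001,-0.001,0.004,0,1,-0.001,-0.001,0.006,0,1,-0.001,-0.001,0.007,0,1])

```text
clock: 6.6
position: [0.4573, 0.0004, 0.1131]
ee_rot: [0.0, 1.0, -0.0, 0.0]
contact_force: [-0.4, 0.9, 4.1]
width: 0.023
```

>>> step_arm(moves=[0,0,0.002,0,1,0,0,0.004,0,1])

```text
clock: 6.8
position: [0.4579, 0.0004, 0.1112]
ee_rot: [0.0, 1.0, -0.0, 0.001]
contact_force: [0.9, 0.7, -0.3]
width: 0.0232
```

>>> step_arm(moves=[0,0,0.002,0,1,0,0,0.004,0,1])

```text
clock: 7.0
position: [0.4578, 0.0003, 0.1088]
ee_rot: [0.0, 1.0, -0.0, 0.001]
contact_force: [2.0, -0.2, 1.5]
width: 0.023
```

>>> step_arm(moves=[0,0,0.002,0,1,0,0,0.004,0,1])

```text
clock: 7.2
position: [0.4578, 0.0004, 0.1068]
ee_rot: [0.0, 1.0, -0.0, 0.001]
contact_force: [2.0, 0.6, 1.3]
width: 0.0232
```

The dowel has entered the hole, so I'll press straight on down.

>>> step_arm(moves=[0.001,0,0.004,0,1,0.001,0,0.008,0,1,0.001,0,0.012,0,1,0.001,0,0.016,0,1])

```text
clock: 7.6
position: [0.4579, 0.0004, 0.0986]
ee_rot: [0.0, 1.0, -0.0, 0.0]
contact_force: [1.9, 0.5, 0.8]
width: 0.023
```

>>> step_arm(moves=[0,0,0.002,0,1,0,0,0.004,0,1,0,0,0.006,0,1])

```text
clock: 7.9
position: [0.4579, 0.0004, 0.0958]
ee_rot: [0.0, 1.0, -0.0, 0.0]
contact_force: [2.8, -0.2, 0.7]
width: 0.0227
```

>>> step_arm(moves=[0.001,0,0.002,0,1,0.001,0,0.004,0,1])

```text
clock: 8.1
position: [0.458, 0.0004, 0.0936]
ee_rot: [0.0, 1.0, -0.0, -0.0]
contact_force: [2.1, 1.1, -1.3]
width: 0.023
```

>>> step_arm(moves=[0,0,0.001,0,1,0,0,0.002,0,1])

```text
clock: 8.3
position: [0.458, 0.0004, 0.0934]
ee_rot: [0.0, 1.0, -0.0, -0.0]
contact_force: [-0.3, 0.9, 10.8]
width: 0.023
```

>>> step_arm(moves=[0,0,0.001,0,1,0,0,0.001,0,1,0,0,0.001,0,1])

```text
clock: 8.6
position: [0.458, 0.0004, 0.0934]
ee_rot: [0.0, 1.0, -0.0, 0.0]
contact_force: [-0.3, 0.7, 10.9]
width: 0.0231
```

Run:
```python
from h import *
go([.4580,.0004,.0934])
c=np.array([.5756,.0138]);d=np.array([.458,.0004])-c
print(np.hypot(*d))
for a in range(0,61,5):
    R=Ro.from_euler('z',a,degrees=True).as_matrix()[:2,:2];m=(R@d-d)/.5
    print(a,[round(m[0],4),round(-m[1],4)],round(-a/180,4),(c+R@d).round(4))
```

```text
t 8.6 pos [4.58e-01 4.00e-04 9.34e-02] yaw -0.01 z [ 0. -0. -1.] shift [-0.0001  0.      0.0001] tw -0.0 F [-0.3  0.7 10.9] M [ 0.11  0.1  -0.  ] w 0.0231
0.11836097329778932
0 [np.float64(0.0), np.float64(-0.0)] 0.0 [4.58e-01 4.00e-04]
5 [np.float64(0.0032), np.float64(0.0204)] -0.0278 [ 0.4596 -0.0098]
10 [np.float64(0.0082), np.float64(0.0404)] -0.0556 [ 0.4621 -0.0198]
15 [np.float64(0.015), np.float64(0.06)] -0.0833 [ 0.4655 -0.0296]
20 [np.float64(0.0234), np.float64(0.0788)] -0.1111 [ 0.4697 -0.039 ]
25 [np.float64(0.0334), np.float64(0.0969)] -0.1389 [ 0.4747 -0.048 ]
30 [np.float64(0.0449), np.float64(0.114)] -0.1667 [ 0.4805 -0.0566]
35 [np.float64(0.0579), np.float64(0.1301)] -0.1944 [ 0.487  -0.0646]
40 [np.float64(0.0723), np.float64(0.1449)] -0.2222 [ 0.4941 -0.0721]
45 [np.float64(0.0878), np.float64(0.1585)] -0.25 [ 0.5019 -0.0788]
50 [np.float64(0.1045), np.float64(0.1706)] -0.2778 [ 0.5103 -0.0849]
55 [np.float64(0.1222), np.float64(0.1812)] -0.3056 [ 0.5191 -0.0902]
60 [np.float64(0.1408), np.float64(0.1903)] -0.3333 [ 0.5284 -0.0947]
```

The collar seats at z 0.0934, 19.7 mm below first contact, so the dowel is home. Now I'll turn along the arc, 12.5° per call.

>>> step_arm(moves=[0.0014,0.0103,0,-0.0139,1,0.0032,0.0204,0,-0.0278,1,0.0055,0.0305,0,-0.0417,1,0.0082,0.0404,0,-0.0556,1,0.0114,0.0503,0,-0.0694,1])

```text
clock: 9.1
position: [0.4626, -0.0227, 0.0934]
ee_rot: [-0.002, 0.994, 0.109, -0.001]
contact_force: [-1.8, 6.8, 15.1]
width: 0.0233
```

```bash
cat >> h.py <<'E'
def ang():
    s=manip.get_state();c=np.array([.5756,.0138]);d0=np.array([.458,.0004])-c;d=s['position'][:2]-c
    print('turn',np.degrees(np.arctan2(d0[0]*d[1]-d0[1]*d[0],d0@d)).round(2),'r',np.hypot(*d).round(4))
    R=rot(s);print('F tool',(R.T@s['contact_force']).round(1))
E
python3 -c "
from h import *
go([.46,0,.0934]);ang()"
```

```text
t 9.1 pos [ 0.4626 -0.0227  0.0934] yaw 12.47 z [-0.002  0.004 -1.   ] shift [ 0.0047 -0.0455  0.0002] tw 0.0693 F [-1.8  6.8 15.1] M [ 1.19  0.3  -0.11] w 0.0233
turn 11.41 r 0.1188
F tool [ -0.3  -7.1 -15.1]
```

>>> step_arm(moves=[0.0014,0.0103,0,-0.0139,1,0.0032,0.0204,0,-0.0278,1,0.0055,0.0305,0,-0.0417,1,0.0082,0.0404,0,-0.0556,1,0.0114,0.0503,0,-0.0694,1])

```text
clock: 9.6
position: [0.4725, -0.0462, 0.0934]
ee_rot: [-0.002, 0.976, 0.216, -0.002]
contact_force: [-3.9, 6.1, 16.1]
width: 0.023
```

```bash
python3 -c "
from h import *
go([.46,0,.0934]);ang()"
```

```text
t 9.6 pos [ 0.4725 -0.0462  0.0934] yaw 24.99 z [-0.004  0.004 -1.   ] shift [ 0.0163 -0.0942  0.0004] tw 0.1389 F [-3.9  6.1 16.1] M [ 1.02  0.64 -0.13] w 0.023
turn 23.68 r 0.1193
F tool [ -1.   -7.2 -16. ]
```

>>> step_arm(moves=[0.0014,0.0103,0,-0.0139,1,0.0032,0.0204,0,-0.0278,1,0.0055,0.0305,0,-0.0417,1,0.0082,0.0404,0,-0.0556,1,0.0114,0.0503,0,-0.0694,1])

```text
clock: 10.1
position: [0.4872, -0.0669, 0.0934]
ee_rot: [-0.002, 0.947, 0.322, -0.003]
contact_force: [-6.3, 3.5, 17.2]
width: 0.0227
```

```bash
python3 -c "
from h import *
go([.46,0,.0934]);ang()"
```

```text
t 10.1 pos [ 0.4872 -0.0669  0.0934] yaw 37.53 z [-0.007  0.003 -1.   ] shift [ 0.0384 -0.1393  0.0008] tw 0.2085 F [-6.3  3.5 17.2] M [ 0.68  1.01 -0.14] w 0.0227
turn 35.91 r 0.1197
F tool [ -2.9  -6.7 -17.1]
```

>>> step_arm(moves=[0.0012,0.0103,0,-0.0139,1,0.003,0.0204,0,-0.0278,1,0.005,0.0305,0,-0.0417,1,0.0077,0.0404,0,-0.0556,1,0.0077,0.0404,0,-0.0556,1])

```text
clock: 10.6
position: [0.5033, -0.082, 0.0934]
ee_rot: [-0.001, 0.915, 0.403, -0.002]
contact_force: [-5.5, -0.0, 15.2]
width: 0.0231
```

```bash
python3 -c "
from h import *
go([.46,0,.0934]);ang()"
```

```text
t 10.6 pos [ 0.5033 -0.082   0.0934] yaw 47.55 z [-0.006  0.    -1.   ] shift [ 0.0625 -0.1745  0.0006] tw 0.2641 F [-5.5 -0.  15.2] M [0.1  0.84 0.02] w 0.0231
turn 46.43 r 0.12
F tool [ -3.8  -4.2 -15.2]
```

>>> step_arm(moves=[0,0,0,0,0.3,0,0,0,0,0,0,0,0,0,-0.3,0,0,0,0,-0.3,0,0,0,0,-0.3])

```text
clock: 11.1
position: [0.5057, -0.082, 0.092]
ee_rot: [-0.0, 0.915, 0.403, -0.0]
contact_force: [0.5, 0.2, 0.0]
width: 0.0556
```

>>> step_arm(moves=[0,0,0,0,-0.3,0,0,-0.02,0,-0.3,0,0,-0.06,0,-0.3,0,0,-0.12,0,-0.3,0,0,-0.2,0,-0.3])

```text
clock: 11.6
position: [0.5048, -0.0818, 0.1927]
ee_rot: [-0.001, 0.915, 0.403, -0.001]
contact_force: [0.4, -0.2, -1.1]
width: 0.0555
```

>>> step_arm(moves=[0,0,-0.2,0,-0.3,-0.1,0.1,-0.2,0,-0.3,-0.2,0.2,-0.2,0,-0.3,-0.3,0.3,-0.2,0,-0.3,-0.4,0.4,-0.2,0,-0.3])

```text
clock: 12.1
position: [0.5143, -0.2731, 0.2903]
ee_rot: [0.001, 0.915, 0.403, 0.001]
contact_force: [0.5, -0.5, 0.3]
width: 0.0554
```

Run:
```python
from h import *
go([.3,-.3,.25])
a=grab('scene')['frame'];b=grab('top')['frame']
cv2.imwrite('pics/end.png',np.vstack([cv2.resize(f[60:360],(640,300)) for f in(a,b)]))
```

```text
t 12.1 pos [ 0.5143 -0.2731  0.2903] yaw 47.51 z [ 0.003 -0.002 -1.   ] shift [-0.3291 -0.28    0.0795] tw 0.2639 F [ 0.5 -0.5  0.3] M [-0.   -0.   -0.04] w 0.0554
```

View pics/end.png

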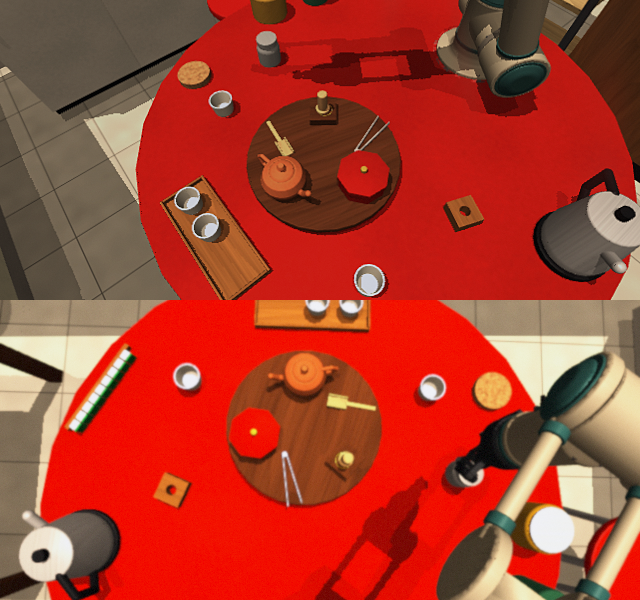

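The end view shows the knob upright in the block at (322,100) in the scene half and (345,460) in the top half. The teapot has come round, everything is standing, and the arm is clear. I'll check the seat height numerically.

Run:
```python
from h import *
L=[]
for n,uv in(('scene',None),('top',None)):
    g=load(n);f=g['frame'].astype(int);u0,v0=proj(g,[.504,-.082,.12]).round().astype(int)
    c=f[v0-16:v0+17,u0-16:u0+17];cv2.imwrite(f'pics/e_{n}.png',c)
    m=(c[...,1]>c[...,2]*.62)&(c[...,2]>(120 if n=='scene' else 150));k,l,st,ce=cv2.connectedComponentsWithStats(m.astype('uint8'))
    print(n,(u0,v0),[(st[i].tolist(),(ce[i]+[u0-16,v0-16]).round(1).tolist()) for i in range(1,k) if st[i][4]>15])
im=np.hstack([cv2.resize(cv2.imread(f'pics/e_{n}.png'),(396,396),interpolation=cv2.INTER_NEAREST) for n in('scene','top')])
cv2.imwrite('pics/e.png',np.clip(im*1.3,0,255).astype('uint8'))
```

```text
scene (np.int64(321), np.int64(154)) [([12, 13, 10, 8, 59], [321.7, 154.2]), ([10, 27, 6, 6, 19], [316.9, 168.0])]
top (np.int64(348), np.int64(217)) [([3, 10, 19, 17, 219], [344.6, 218.2])][ WARN:0@0.458] global loadsave.cpp:1063 imwrite_ Unsupported depth image for selected encoder is fallbacked to CV_8U.
```

View pics/e.png

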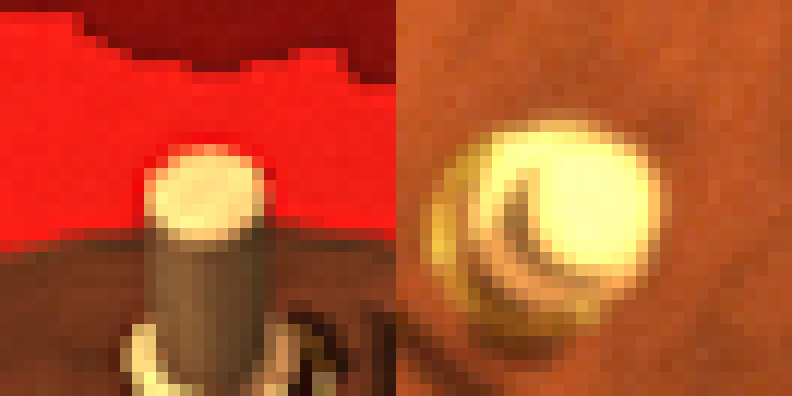

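The stem top falls within a pixel of the prediction for a fully seated knob in both views: scene (321.7,154.2) against (321,154), and top about (348,217) against (348,217). I'm handing in.

```bash
python3 -c "
from h import *
print(abs(manip.get_state()['qd']).max());job.sign_off()"
```

```text
0.08064359329966485
the job is handed in; nothing more can be done
```

The knob is back in its hole, and the turntable is turned about 46° anticlockwise. I let go, moved the arm clear and handed the job in at about 12 s.

- **Insertion:** I found the off-centre hole in both camera views. The dowel slid in after a light first touch of about 4 N. The collar stopped 19.7 mm below that touch, with 11 N of press.
- **Turning:** About 7 N sideways at the knob moved the turntable. The downward press stayed under 18 N, and the fingers never came near the block or plate.
- **Last checks:** The stem top appears within a pixel of where a fully seated knob should be in both views, which confirms the height only to about 2 mm. In the last picture the teapot, candy box, caddy and cups all look upright and in place. I judged this by eye and did not measure how far they moved. The turn angle comes from the arm's position, not from the pictures.
- **Loose ends:** The apparent turning radius drifted from 118 to 120 mm, so my estimate of the turntable's centre was 1–2 mm off. A joint still read 0.08 rad/s at hand-in, with the arm clear of everything.

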